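# Bolt the blade arm of the board trimmer

## Task

The trimmer's blade arm is down: lock it. With one fingertip press the spring catch right down and keep it down while the other fingertip pushes the bolt by its thumb piece fully home into the slot of the blade arm; then let go, so that the catch springs up again behind the thumb piece. Only press and push, do not lift the blade arm, and leave the weight, the boards, the hammer and the jar where they are.

Things in the scene. Friction and masses are not known exactly. Their poses are not given: they have to be found in the camera images.
- trimmer: A4 lever trimmer fixed to the table: grey bed 380 x 260 mm, top 45 mm above the table. Origin: under the bed's centre, at table height. Axes: z up; x along the cut, from the handle end to the hinge end; y across, to the left seen from the handle end. A clear finger guard 38 mm high stands on the bed at x = -40 to 150, y = -119 mm; the lock lies in the corner by the handle.
- thumb_piece: Thumb piece of the bolt: upright steel plate, 36 mm wide (its x), 8 mm thick (its y), 35.5 mm tall, on the tail of the bolt's flat bar. Origin: centre of its lower edge, 56.5 mm above the table (top at 92 mm); axes as the trimmer's. Push its +y face towards -y. The bar (20 mm wide, top 57 mm above the table) ends 14 mm behind that face; the space there is free.
- bolt (a joint): Travel of the bolt in m, along the trimmer's -y: 0 = fully drawn, 0.040 = fully home at its end stop. Starts at 0 to 0.008. With the catch up the tongue of the catch stops the thumb piece at 0.010; from 0.036 on the thumb piece is past the tongue, which can spring up behind it. About 2 N of friction; it stays where it is left. Two staples (tops 63 mm above the table) guide its bar near the arm.
- catch_pad: Grooved press pad of the spring catch, a steel block 28 mm wide (x), 66 mm long (y, along the bolt), on a flap beside the bolt. Origin: centre of its top, on the trimmer's +x side of the thumb piece: at rest 48 mm from its middle, 72 mm above the table, tilted 0.21 rad about y, bolt side high; right down 44 mm, 66 mm high and level. Press it anywhere along its length; fingers slide along it.
- catch (a joint): Angle of the spring catch in rad: 0 = up (at rest), 0.21 = pressed right down on its stop. The flap is hinged along y, 32 mm from the pad's middle on the side away from the bolt. Pressing the pad's middle takes about 4 N to start and 7 N at the stop; above about 0.15 the tongue is clear of the thumb piece. Springs up when let go. The pad does not move along y.
- weight: Bystander: brass press weight, 48 mm across, 61 mm tall, loose on the bed to the left of the lock. Origin: centre of its underside.
- boards: Bystander: small pile of greyboard pieces, 110 x 85 x 9.5 mm, loose on the bed. Origin: centre of its underside.
- hammer: Bystander: hammer, 260 mm long, lying on the table to the left of the trimmer. Origin: at its underside, half-way along it.
- glue_jar: Bystander: jar, 64 mm across, 85 mm tall, on the table to the right of the trimmer. Origin: centre of its underside.
- blade_arm: Steel blade arm, down along the right edge of the bed (trimmer y = -136 to -150 mm, top 76 mm above the table), hinged at its far end, with a black handle 110 mm long past the bed's corner. Origin: middle of the slot (28 mm wide, 17 mm high) that the bolt's nose enters, at x = -140, y = -143 mm of the trimmer, 53 mm above the table. Axes as the trimmer's; z tips over as the arm is lifted.

How it is judged:
By the outcome, as a careful person would: the job done as asked, in the order asked, and still so for the second after the job is handed in, with the robot touching nothing.
It also fails if it takes over 35 s, if anything falls off the work surface, if the arm or the gripper's body presses on something with over 40 N, if the wrist force passes 120 N, or if a joint passes its speed limit or range.

## Robot

A 6-joint arm with a two-finger parallel gripper is mounted at the origin on the work surface. World frame = base frame: x ahead of the robot, y to its left, z up, the work surface at z = 0. Lengths are in m, angles in rad, forces in N, time in s.
With the tool pointing down it reaches from about 0.35 to 0.975 m from the base axis. Payload 4.9 kg.
Tool frame: the origin (TCP) lies midway between the tips of the shut fingers; the grasp point (between the pads) lies manip.grip_depth behind it (manip.grip_depth is the distance from the TCP to the grasp point, in m); z points along the fingers, y is the direction in which the jaws open and shut (so a half turn about z gives the same grasp; the last joint's range is limited). The gripper opens to 85 mm and grips with 20 to 120 N. Pads are 22 mm wide; open, the fingers measure 114 mm over their backs; the gripper's body (76 mm by 85 mm) begins 54 mm behind the grasp point. The pads swing forward as they close: fully open they stand 13 mm farther back than shut.
Start: joints at [-1.302, 0.053, 1.613, -0, 1.476, -0.119], TCP at [0.236, -0.579, 0.2] pointing down, gripper open.
Joint ranges: [-3.01, 3.01], [-1.01, 2.22], [0.06, 2.58], [-1.02, 4.17], [0.09, 2.62], [-3.14, 3.14]. Speed limits (rad/s): [2.57, 2.57, 3.14, 3.14, 3.14, 3.14].

## Interface

Orientations are given as a unit quaternion [w, x, y, z].
In Python, from plant import monitor, grab_frame, manip gives the robot as it stands.
- The arm moves only by the tool step_arm, never from a script. Its argument "series" is a list of rows, each an object of numbers: "tx", "ty", "tz": the shift along the tool's x, y, z in cm; "wx", "wy", "wz": the turn, a rotation vector about the tool's x, y, z in degrees; "grip": the finger opening in cm, from 0 to 8.54. In form: [{"tx": .., "ty": .., "tz": .., "wx": .., "wy": .., "wz": .., "grip": ..}, ...]. A call has exactly 10 rows; each row is the pose to reach, as a shift and turn from the pose commanded when the call began, along the tool's axes at that moment; what a row does not reach only later rows make up. A row lasts 1/12 s, in which the tool goes at most 41.7 mm and 7.16 degrees, less where a joint would pass 70% of its speed; a pose out of reach is approached as far as the arm can. A call with a gripper value outside its range is refused whole. The fingers move at their own pace and stop on an object; the grip force is fixed at half the most. Time passes only in rows, so rows that repeat a pose let the fingers close, or fill a call up. It gives the time, the measured TCP pose, the force and the opening at its end, in the units of the state.
- monitor.state(): the state, without advancing time (a new reading comes with each control period).
- grab_frame(name): name is "scene" or "top" or "wrist"; returns a dict with "color" (400x640x3 uint8, red, green, blue), "K" (3x3 intrinsics, pixels), "rvec" (rotation vector, rad) and "tvec" (3), from world to camera coordinates, as OpenCV has them. Camera axes: x right, y down, z forward; pixel columns grow to the right and rows downward; lengths in m; the calibration is good to about 2 mm. A picture is of the moment at which its call begins. There is no depth.
- manip.job_done(): hands the job in, once; it reports no verdict.
The state is a dict: "time": time; "joint_pos": joint angles; "joint_vel": joint speeds; "joint_efforts": joint torques, N m; "tool_pos": TCP position; "tool_rot": TCP orientation; "contact_force": force on the tool from outside, world axes, zero at the start; "ft_torque": the same for the moment, N m; "gripper_width": opening from 0.0 (shut) to 1.0 (fully open).
Only numpy, scipy, OpenCV 4.12 (cv2) and the standard library are available. Lean on these libraries where they do the work, as an engineer would, in place of code of your own. Each camera call takes 0.05 s, during which the arm holds its last target.

## Working session

There is one attempt and no reset: what is moved stays moved. The work goes in short steps, Python scripts to look and compute and a tool call to move; the robot and the scene stay as the last step left them, time stands still between calls to the robot, and variables do not carry over. Pictures are saved under pics/ and viewed, and the job is handed in when it is done.

Besides the shell and the picture viewer there is one more tool, called as name(argument=value, ...), one argument or row to a line, values as JSON. step_arm: Moves the arm, as the interface text tells. Its arguments: {"type":"object","properties":{"series":{"type":"array"}},"required":["series"]}

```bash
ls; mkdir -p pics; python3 - <<'E'
from plant import monitor, grab_frame, manip
import cv2
print(monitor.state()); print(manip.grip_depth)
for n in ("scene","top","wrist"):
    f=grab_frame(n); cv2.imwrite(f"pics/{n}0.png",f["color"][:,:,::-1]); print(n,f["K"],f["rvec"],f["tvec"])
E
```

```text
pics
{'time': 0.0, 'joint_pos': array([-1.30201389e+00,  5.33452111e-02,  1.61433743e+00,  1.20797822e-05,
        1.47598456e+00, -1.18997727e-01]), 'joint_vel': array([-0.00026686, -0.00047427, -0.00089846, -0.00055311,  0.00091594,
        0.00057736]), 'joint_efforts': array([ 2.76970604e-04, -3.93687952e+01, -3.70174778e+01, -2.23012546e-05,
        7.21916513e-03, -1.78955304e-06]), 'tool_pos': array([ 0.23615177, -0.57791185,  0.19914436]), 'tool_rot': array([-1.03481744e-03,  9.81261713e-01,  1.92676864e-01, -7.16160698e-05]), 'contact_force': array([-0.28694073,  0.24238385,  0.18059762]), 'ft_torque': array([-0.03889814,  0.02756199, -0.02702769]), 'gripper_width': 0.9980646456116594}
0.0187
scene [[418.51569674   0.         321.28487688]
 [  0.         418.51569674 198.91999031]
 [  0.           0.           1.        ]] [ 0.86742136  2.61850984 -0.99362399] [ 0.44985023 -0.25711061  1.29687635]
top [[453.04272097   0.         315.5897134 ]
 [  0.         453.04272097 207.26557249]
 [  0.           0.           1.        ]] [ 2.14502147 -2.16666425  0.18154927] [0.06300578 0.60525775 1.0922363 ]
wrist [[314.41980693   0.         313.95235577]
 [  0.         314.41980693 195.83316562]
 [  0.           0.           1.        ]] [-2.38341414  1.59854942  0.25640579] [-0.62451175 -0.04016596  0.37924237]
```

View pics/scene0.png

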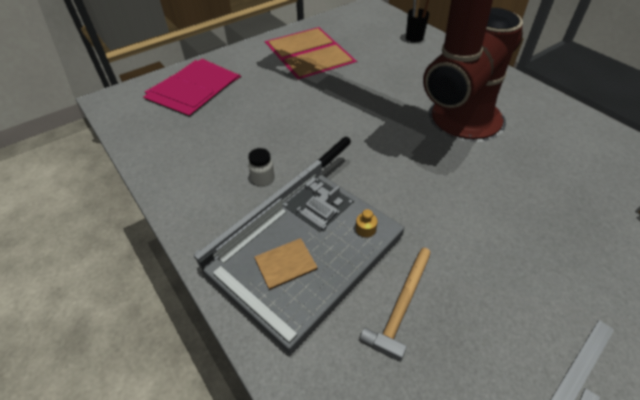

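View pics/top0.png

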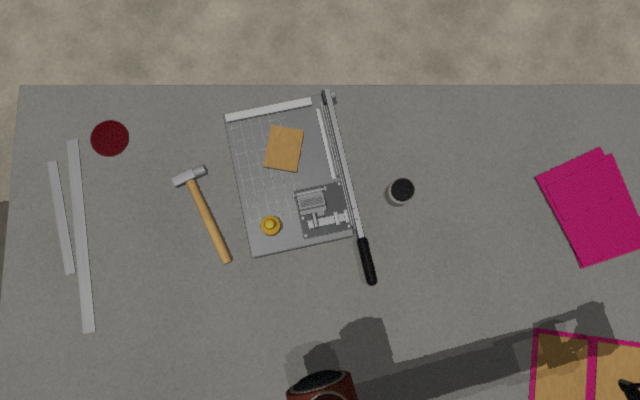

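View pics/wrist0.png

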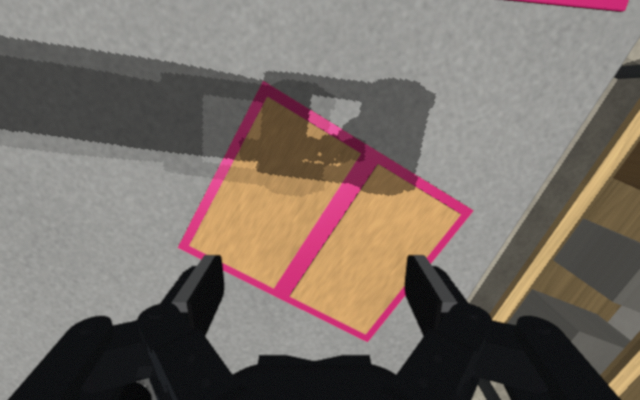

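```bash
python3 - <<'E'
import cv2
a=cv2.imread("pics/top0.png")[80:270,210:390]
cv2.imwrite("pics/top0z.png",cv2.resize(a,None,fx=3.15,fy=3.15,interpolation=cv2.INTER_CUBIC))
a=cv2.imread("pics/top0.png")[170:250,280:370]
cv2.imwrite("pics/top0zz.png",cv2.resize(a,None,fx=7,fy=7,interpolation=cv2.INTER_CUBIC))
E
```

```text
(no output)
```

View pics/top0z.png

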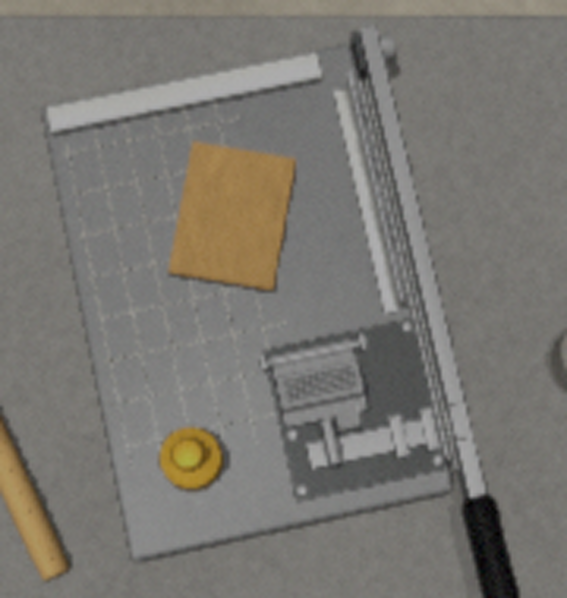

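View pics/top0zz.png

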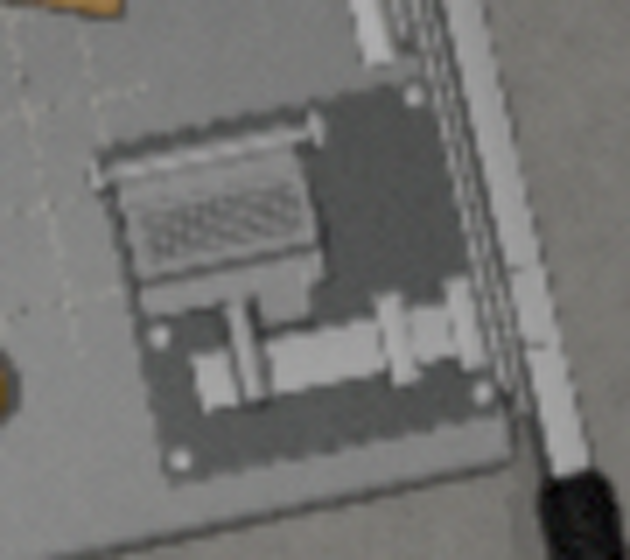

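```bash
cat > h.py <<'E'
import numpy as np, cv2
from scipy.spatial.transform import Rotation as R
def ray(f,pts,z):
    Rm=cv2.Rodrigues(np.array(f["rvec"],float))[0]; C=-Rm.T@np.array(f["tvec"],float)
    u=cv2.undistortPoints(np.array(pts,float).reshape(-1,1,2),np.array(f["K"]),None).reshape(-1,2)
    d=np.c_[u,np.ones(len(u))]@Rm
    return C+d*((z-C[2])/d[:,2])[:,None]
E
python3 - <<'E'
from plant import grab_frame
from h import *
f=grab_frame("top"); np.set_printoptions(precision=4,suppress=True)
Rm=cv2.Rodrigues(f["rvec"])[0]; print("C",-Rm.T@f["tvec"])
z=lambda p:[(x/7+280-.43,y/7+170-.43) for x,y in p]
w=lambda p:[(x/3.15+210-.34,y/3.15+80-.34) for x,y in p]
b=ray(f,w([(136,558),(452,490),(47,130)]),.045); print("bed BL BR TL",b)
v=b[0]-b[1]; print(np.linalg.norm(v),np.degrees(np.arctan2(v[1],v[0]))-90)
v=b[2]-b[0]; print(np.linalg.norm(v),np.degrees(np.arctan2(v[1],v[0])))
print("thumb top corners",ray(f,z([(231,303),(252,300),(245,404),(266,400)]),.092))
print("pad corners",ray(f,z([(118,183),(300,152),(137,282),(320,245)]),.072))
print("grooves",ray(f,z([(140,210),(292,185),(155,263),(303,237)]),.072))
print("weight",ray(f,w([(190,457)]),.1), "thumb-behind bar",ray(f,z([(193,355),(205,412)]),.057))
E
```

```text
C [0.4409 0.083  1.167 ]
bed BL BR TL [[ 0.4839  0.2126  0.045 ]
 [ 0.5346 -0.0356  0.045 ]
 [ 0.8314  0.2878  0.045 ]]
0.2533486108536518 11.543848872535463
0.3555052180846979 12.21184714419508
thumb top corners [[0.5853 0.0654 0.092 ]
 [0.5863 0.0582 0.092 ]
 [0.5505 0.061  0.092 ]
 [0.5518 0.0539 0.092 ]]
pad corners [[0.6307 0.1042 0.072 ]
 [0.6412 0.0403 0.072 ]
 [0.5956 0.0978 0.072 ]
 [0.6082 0.0338 0.072 ]]
grooves [[0.6211 0.0966 0.072 ]
 [0.6295 0.0433 0.072 ]
 [0.6023 0.0915 0.072 ]
 [0.611  0.0397 0.072 ]]
weight [[0.5568 0.1665 0.1   ]] thumb-behind bar [[0.5716 0.0784 0.057 ]
 [0.5514 0.0744 0.057 ]]
```

```bash
cat >> h.py <<'E'
def delta(s,p,yaw):
    """tool-frame shift (cm) and rotvec (deg) from state s to world p, tool down with tool y at yaw(deg)"""
    q=s["tool_rot"]; R0=R.from_quat([q[1],q[2],q[3],q[0]])
    a=np.radians(yaw); yv=np.array([np.cos(a),np.sin(a),0]); zv=np.array([0,0,-1.]); xv=np.cross(yv,zv)
    R1=R.from_matrix(np.c_[xv,yv,zv])
    return np.round(R0.inv().apply(np.array(p)-s["tool_pos"])*100,2), np.round(np.degrees((R0.inv()*R1).as_rotvec()),2)
E
python3 - <<'E'
from plant import monitor
from h import *
print(delta(monitor.state(),[.584,.084,.18],11.8))
E
```

```text
(array([ 57.24, -48.15,   2.03]), array([-5.000e-02, -6.000e-02, -7.958e+01]))
```

step_arm(
  series=[
    {"tx": 3, "ty": -2.5, "tz": 0, "wx": 0, "wy": 0, "wz": -4, "grip": 3.4},
    {"tx": 6, "ty": -5, "tz": 0, "wx": 0, "wy": 0, "wz": -8, "grip": 3.4},
    {"tx": 9, "ty": -7.5, "tz": 0, "wx": 0, "wy": 0, "wz": -12, "grip": 3.4},
    {"tx": 12, "ty": -10, "tz": 0, "wx": 0, "wy": 0, "wz": -17, "grip": 3.4},
    {"tx": 15, "ty": -12.5, "tz": 0, "wx": 0, "wy": 0, "wz": -21, "grip": 3.4},
    {"tx": 18, "ty": -15, "tz": 0, "wx": 0, "wy": 0, "wz": -25, "grip": 3.4},
    {"tx": 21, "ty": -17.5, "tz": 0, "wx": 0, "wy": 0, "wz": -29, "grip": 3.4},
    {"tx": 24, "ty": -20, "tz": 0, "wx": 0, "wy": 0, "wz": -33, "grip": 3.4},
    {"tx": 27, "ty": -22.5, "tz": 0, "wx": 0, "wy": 0, "wz": -37, "grip": 3.4},
    {"tx": 30, "ty": -25, "tz": 0, "wx": 0, "wy": 0, "wz": -42, "grip": 3.4},
  ],
)

```text
time: 1.03
tool_pos: [0.4199, -0.2319, 0.2004]
tool_rot: [0.0, 0.846, 0.533, 0.0]
contact_force: [0.8, -0.1, 0.0]
gripper_width: 0.4
```

```bash
python3 - <<'E'
from plant import monitor
from h import *
s=monitor.state();print(s["time"],s["tool_pos"],s["gripper_width"],delta(s,[.584,.084,.18],11.8))
E
```

```text
1.0333 [ 0.41993573 -0.23185199  0.20038949] 0.4003885089524219 (array([35.57,  1.16,  2.04]), array([ 2.000e-02,  1.000e-02, -3.738e+01]))
```

step_arm(
  series=[
    {"tx": 3.6, "ty": 0.1, "tz": 0.2, "wx": 0, "wy": 0, "wz": -4, "grip": 3.4},
    {"tx": 7.2, "ty": 0.2, "tz": 0.4, "wx": 0, "wy": 0, "wz": -8, "grip": 3.4},
    {"tx": 10.8, "ty": 0.3, "tz": 0.6, "wx": 0, "wy": 0, "wz": -12, "grip": 3.4},
    {"tx": 14.4, "ty": 0.5, "tz": 0.8, "wx": 0, "wy": 0, "wz": -16, "grip": 3.4},
    {"tx": 18, "ty": 0.6, "tz": 1, "wx": 0, "wy": 0, "wz": -20, "grip": 3.4},
    {"tx": 21.6, "ty": 0.7, "tz": 1.2, "wx": 0, "wy": 0, "wz": -24, "grip": 3.4},
    {"tx": 25.2, "ty": 0.8, "tz": 1.4, "wx": 0, "wy": 0, "wz": -28, "grip": 3.4},
    {"tx": 28.8, "ty": 0.9, "tz": 1.6, "wx": 0, "wy": 0, "wz": -32, "grip": 3.4},
    {"tx": 32.4, "ty": 1.1, "tz": 1.8, "wx": 0, "wy": 0, "wz": -36, "grip": 3.4},
    {"tx": 35.6, "ty": 1.2, "tz": 2, "wx": 0, "wy": 0, "wz": -37.4, "grip": 3.4},
  ],
)

```text
time: 1.87
tool_pos: [0.5857, 0.0838, 0.1801]
tool_rot: [-0.0, 0.631, 0.776, 0.0]
contact_force: [-0.3, -1.1, -0.8]
gripper_width: 0.397
```

```bash
python3 - <<'E'
from plant import monitor,grab_frame
from h import *
s=monitor.state();print(s["time"],s["tool_pos"],s["tool_rot"],s["gripper_width"],s["contact_force"],delta(s,[.584,.084,.18],11.8))
for n in ("wrist","scene"):
    f=grab_frame(n); cv2.imwrite(f"pics/{n}1.png",f["color"][:,:,::-1]); np.save(f"{n}1.npy",f,allow_pickle=True)
E
```

```text
1.8667 [0.58573764 0.0838366  0.18008691] [-5.70014406e-05  6.30514359e-01  7.76177582e-01  3.14088188e-05] 0.3974004005380527 [-0.34360837 -1.06180299 -0.77579992] (array([ 0.05, -0.17,  0.01]), array([-0.  , -0.01,  0.02]))
```

View pics/wrist1.png

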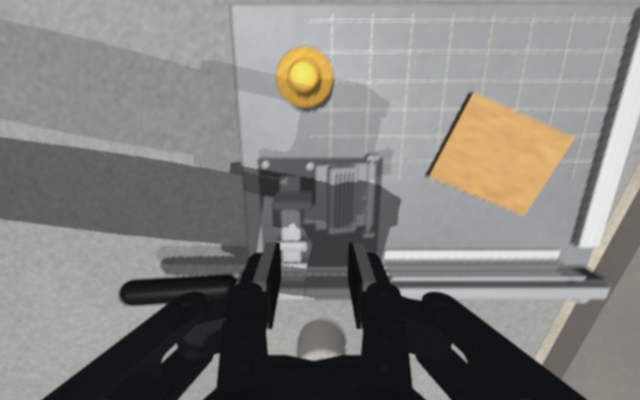

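```bash
python3 - <<'E'
import cv2
a=cv2.imread("pics/wrist1.png")[145:275,230:400]
cv2.imwrite("pics/wrist1z.png",cv2.resize(a,None,fx=4.5,fy=4.5,interpolation=cv2.INTER_CUBIC))
a=cv2.imread("pics/scene1.png")[130:260,250:410]
cv2.imwrite("pics/scene1z.png",cv2.resize(a,None,fx=4.5,fy=4.5,interpolation=cv2.INTER_CUBIC))
E
```

```text
(no output)
```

View pics/wrist1z.png

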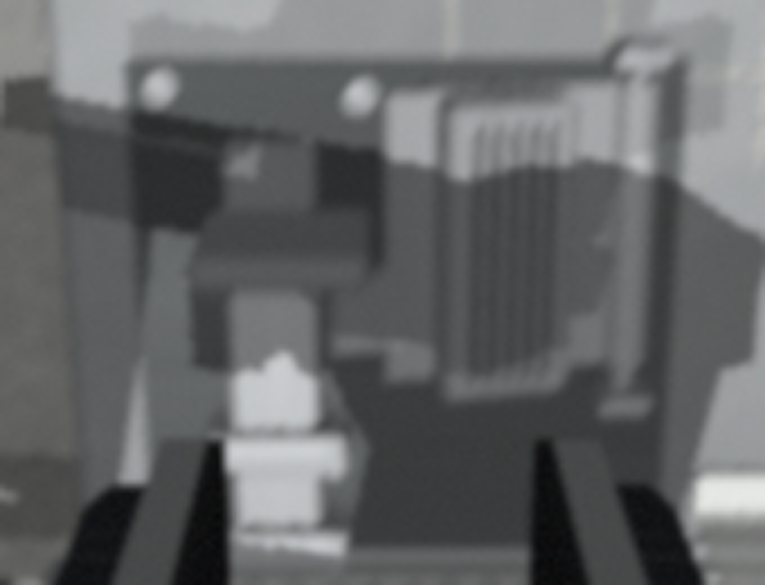

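View pics/scene1z.png

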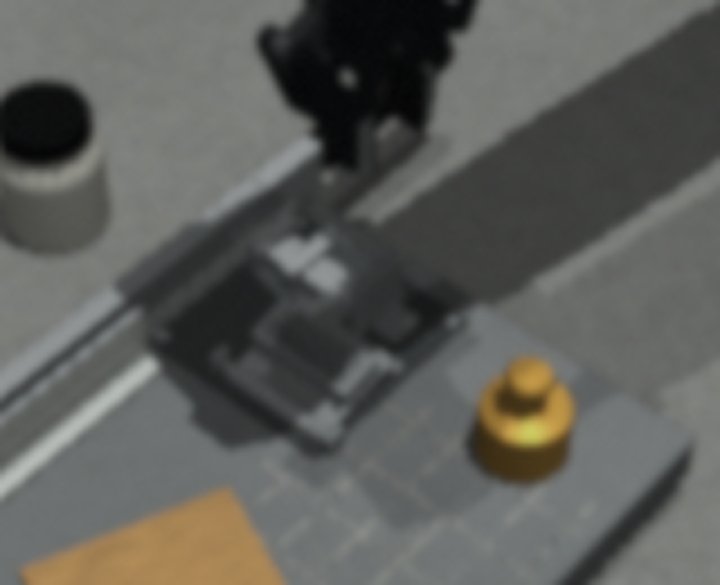

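```bash
python3 - <<'E'
from h import *
f=np.load("wrist1.npy",allow_pickle=True).item(); np.set_printoptions(precision=4,suppress=True)
Rm=cv2.Rodrigues(f["rvec"])[0]; print("C",-Rm.T@f["tvec"], "axis",Rm[2])
z=lambda p:[(x/4.5+230-.4,y/4.5+145-.4) for x,y in p]
def sh(n,p,h):
    print(n); print(ray(f,z(p),h)[:,:2])
sh("thumb top",[(193,262),(375,260),(193,288),(375,285)],.092)
sh("thumb base +y",[(222,210),(316,210)],.0565)
sh("pad",[(447,100),(577,100),(447,395),(562,385)],.072)
sh("bar end",[(225,140),(315,140)],.057)
p=ray(f,z([(128,62),(690,62)]),.049)[:,:2]; v=p[1]-p[0]; print(np.degrees(np.arctan2(v[1],v[0])))
p=ray(f,[(232,5),(245,250)],.045)[:,:2]; v=p[0]-p[1]; print(p,np.degrees(np.arctan2(v[1],v[0]))-90)
g=cv2.projectPoints(np.array([[.5857+.02,.0838,.18]]),f["rvec"],f["tvec"],f["K"],None)[0]; print(g)
E
```

```text
C [0.5701 0.1614 0.3526] axis [ 0.0635 -0.3032 -0.9508]
thumb top
[[0.5532 0.0645]
 [0.5879 0.0722]
 [0.5541 0.0592]
 [0.5889 0.0671]]
thumb base +y
[[0.5551 0.0645]
 [0.5753 0.0688]]
pad
[[0.5965 0.102 ]
 [0.6222 0.1074]
 [0.6109 0.0383]
 [0.6347 0.0457]]
bar end
[[0.5531 0.0804]
 [0.572  0.0844]]
11.891445979658823
[[ 0.4862  0.2176]
 [ 0.5299 -0.0129]] 10.724273148016266
[[[345.2436 238.4253]]]
```

```bash
python3 - <<'E'
from plant import monitor
from h import *
print(delta(monitor.state(),[.5842,.0891,.1],11.9))
E
```

```text
(array([ 0.39, -0.08,  7.95]), array([-0.04, -0.08,  0.01]))
```

step_arm(
  series=[
    {"tx": 0.4, "ty": -0.1, "tz": 1, "wx": 0, "wy": 0, "wz": 0, "grip": 3.4},
    {"tx": 0.4, "ty": -0.1, "tz": 2, "wx": 0, "wy": 0, "wz": 0, "grip": 3.4},
    {"tx": 0.4, "ty": -0.1, "tz": 3, "wx": 0, "wy": 0, "wz": 0, "grip": 3.4},
    {"tx": 0.4, "ty": -0.1, "tz": 4, "wx": 0, "wy": 0, "wz": 0, "grip": 3.4},
    {"tx": 0.4, "ty": -0.1, "tz": 5, "wx": 0, "wy": 0, "wz": 0, "grip": 3.4},
    {"tx": 0.4, "ty": -0.1, "tz": 6, "wx": 0, "wy": 0, "wz": 0, "grip": 3.4},
    {"tx": 0.4, "ty": -0.1, "tz": 7, "wx": 0, "wy": 0, "wz": 0, "grip": 3.4},
    {"tx": 0.4, "ty": -0.1, "tz": 7.8, "wx": 0, "wy": 0, "wz": 0, "grip": 3.4},
    {"tx": 0.4, "ty": -0.1, "tz": 7.8, "wx": 0, "wy": 0, "wz": 0, "grip": 3.4},
    {"tx": 0.4, "ty": -0.1, "tz": 7.8, "wx": 0, "wy": 0, "wz": 0, "grip": 3.4},
  ],
)

```text
time: 2.8
tool_pos: [0.583, 0.0853, 0.1017]
tool_rot: [-0.0, 0.632, 0.775, -0.0]
contact_force: [0.5, -0.4, 0.4]
gripper_width: 0.398
```

```bash
python3 - <<'E'
from plant import monitor,grab_frame
from h import *
s=monitor.state();print(s["time"],s["tool_pos"],s["gripper_width"],s["contact_force"],delta(s,[.5842,.0891,.1],11.9))
ims=[]
f=grab_frame("wrist");np.save("wrist2.npy",f,allow_pickle=True);cv2.imwrite("pics/wrist2.png",f["color"][:,:,::-1])
a=f["color"][130:330,190:430];cv2.imwrite("pics/wrist2z.png",cv2.resize(a[:,:,::-1],None,fx=3,fy=3,interpolation=cv2.INTER_CUBIC))
f=grab_frame("top");np.save("top2.npy",f,allow_pickle=True)
a=f["color"][160:250,270:370];cv2.imwrite("pics/top2z.png",cv2.resize(a[:,:,::-1],None,fx=6,fy=6,interpolation=cv2.INTER_CUBIC))
f=grab_frame("scene");np.save("scene2.npy",f,allow_pickle=True)
a=f["color"][140:240,270:390];cv2.imwrite("pics/scene2z.png",cv2.resize(a[:,:,::-1],None,fx=6,fy=6,interpolation=cv2.INTER_CUBIC))
E
```

```text
2.8 [0.58301255 0.08528708 0.10166688] 0.39826142570644807 [ 0.4842086  -0.42847202  0.413483  ] (array([0.35, 0.19, 0.17]), array([-0.07, -0.01, -0.29]))
```

View pics/wrist2z.png

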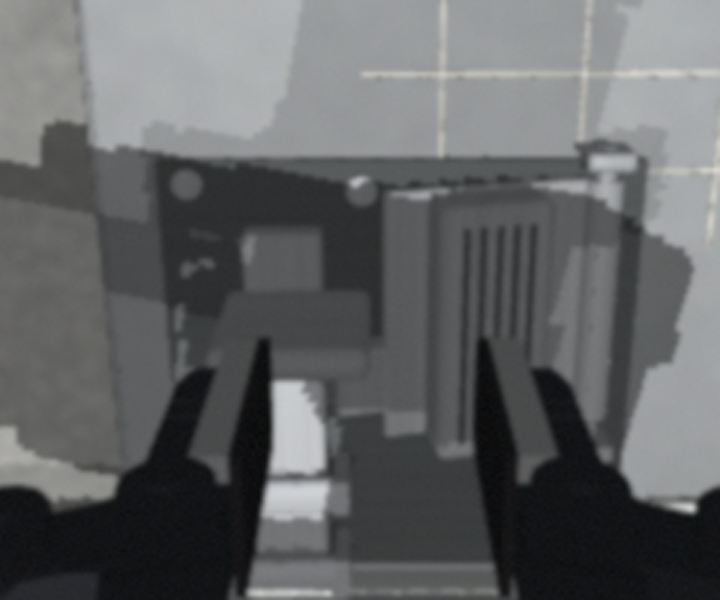

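View pics/top2z.png

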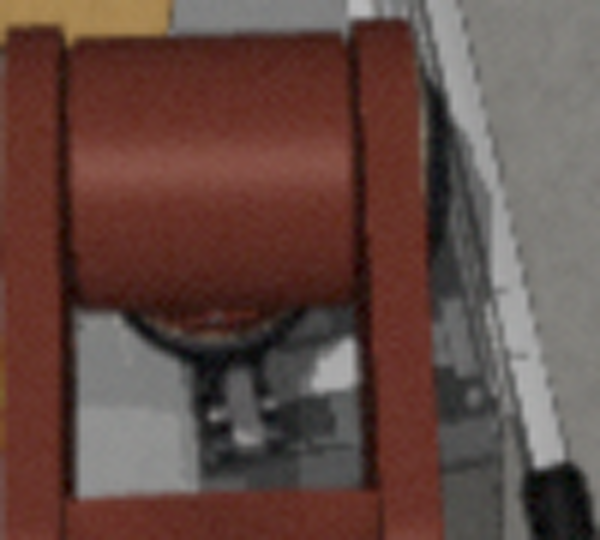

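View pics/scene2z.png

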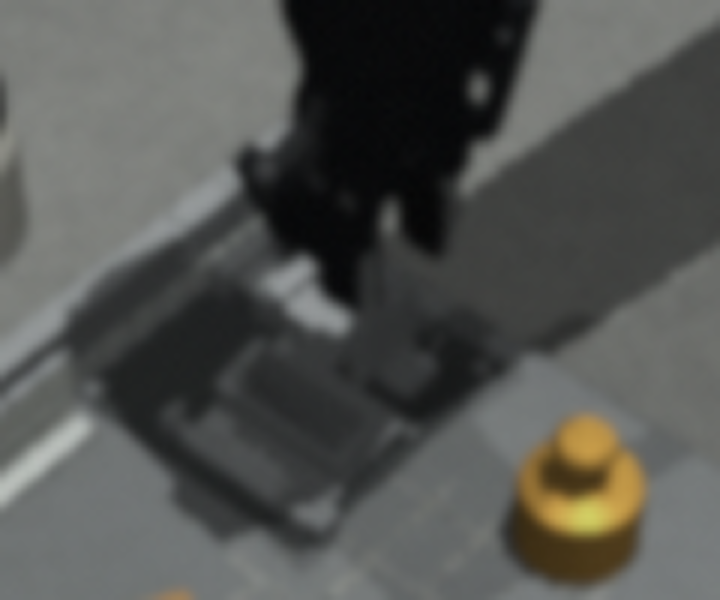

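```bash
python3 - <<'E'
from plant import monitor
from h import *
f=np.load("wrist2.npy",allow_pickle=True).item(); np.set_printoptions(precision=4,suppress=True)
a=np.radians(11.9);T=np.array([[np.cos(a),np.sin(a)],[-np.sin(a),np.cos(a)]])
z=lambda p:[(x/3+190-.33,y/3+130-.33) for x,y in p]
def sh(n,p,h): print(n); print(ray(f,z(p),h)[:,:2]@T.T)
s=monitor.state(); print("tcp'",T@s["tool_pos"][:2],s["tool_pos"][2])
for h in(.1,.105,.11): sh(f"tips {h}",[(233,340),(268,340),(482,338),(520,340)],h)
sh("thumb top",[(213,348),(370,348),(370,376)],.092)
sh("thumb base",[(228,292),(370,292)],.0565)
sh("bar end",[(243,228),(323,228)],.057)
sh("pad",[(433,195),(550,195),(433,455)],.072)
E
```

```text
tcp' [ 0.5891 -0.0368] 0.10331682953862718
tips 0.1
[[ 0.5601 -0.0447]
 [ 0.5673 -0.0447]
 [ 0.6109 -0.0444]
 [ 0.6187 -0.0449]]
tips 0.105
[[ 0.5609 -0.0422]
 [ 0.5679 -0.0422]
 [ 0.6103 -0.0419]
 [ 0.6179 -0.0424]]
tips 0.11
[[ 0.5618 -0.0397]
 [ 0.5685 -0.0397]
 [ 0.6097 -0.0394]
 [ 0.617  -0.0399]]
thumb top
[[ 0.5544 -0.0506]
 [ 0.588  -0.0507]
 [ 0.588  -0.0574]]
thumb base
[[ 0.5522 -0.0531]
 [ 0.5879 -0.0532]]
bar end
[[ 0.5569 -0.0359]
 [ 0.5764 -0.0359]]
pad
[[ 0.6023 -0.0227]
 [ 0.6286 -0.0228]
 [ 0.6033 -0.0903]]
```

```bash
python3 - <<'E'
from plant import monitor
from h import *
a=np.radians(11.9);T=np.array([[np.cos(a),np.sin(a)],[-np.sin(a),np.cos(a)]])
s=monitor.state(); t=s["tool_pos"]
P=[]
for dx in(-.025,-.017,.017,.025):
  for dy in(-.011,.011):
    for dz in(.005,.035): P.append(np.r_[t[:2]+T.T@[dx,dy],t[2]+dz])
for n,ox,oy,k in(("scene",270,140,6),("wrist",190,130,3)):
    f=np.load(n+"2.npy",allow_pickle=True).item()
    g=cv2.projectPoints(np.array(P),f["rvec"],f["tvec"],f["K"],None)[0].reshape(-1,2)
    im=cv2.imread(f"pics/{n}2z.png")
    for i,(u,v) in enumerate(g): cv2.circle(im,(int((u+.4-ox)*k),int((v+.4-oy)*k)),4,(0,0,255) if i%2==0 else (0,255,0),-1)
    cv2.imwrite(f"pics/{n}2o.png",im)
E
```

```text
(no output)
```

View pics/scene2o.png

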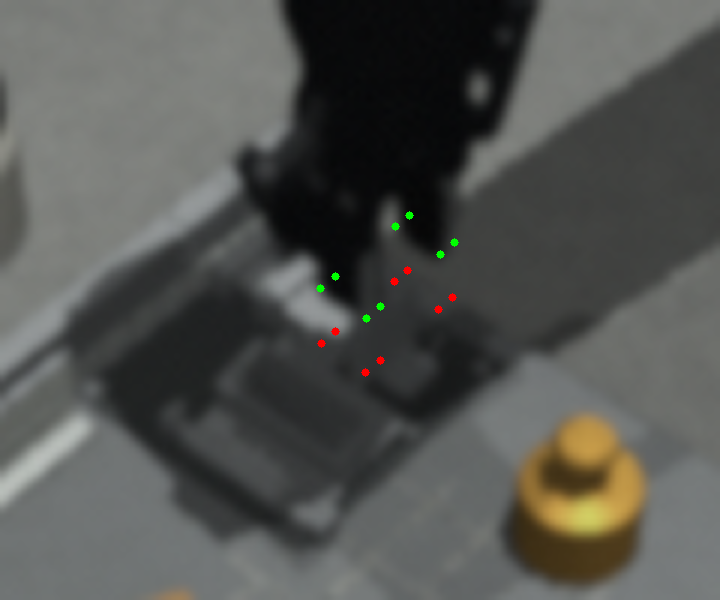

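View pics/wrist2o.png

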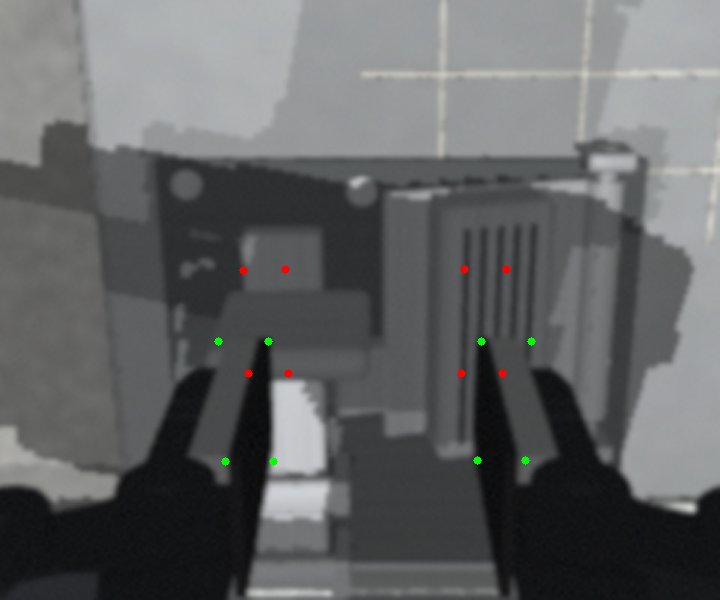

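```bash
python3 - <<'E'
from plant import monitor
from h import *
s=monitor.state();print(s["time"],s["tool_pos"],s["contact_force"],delta(s,[.5842,.0891,.1],11.9))
s=monitor.state();print(s["time"],s["tool_pos"],s["contact_force"])
E
```

```text
2.95 [0.58404761 0.08544165 0.10331683] [-0.08458349  0.04112473 -0.48072377] (array([0.36, 0.09, 0.33]), array([ 0.09,  0.02, -0.28]))
2.95 [0.58404761 0.08544165 0.10331683] [-0.08458349  0.04112473 -0.48072377]
```

step_arm(
  series=[
    {"tx": 0.2, "ty": 0, "tz": 0, "wx": 0, "wy": 0, "wz": 0, "grip": 3.4},
    {"tx": 0.4, "ty": 0, "tz": 0.3, "wx": 0, "wy": 0, "wz": 0, "grip": 3.4},
    {"tx": 0.4, "ty": 0, "tz": 0.7, "wx": 0, "wy": 0, "wz": 0, "grip": 3.4},
    {"tx": 0.4, "ty": 0, "tz": 1, "wx": 0, "wy": 0, "wz": 0, "grip": 3.4},
    {"tx": 0.4, "ty": 0, "tz": 1.3, "wx": 0, "wy": 0, "wz": 0, "grip": 3.4},
    {"tx": 0.4, "ty": 0, "tz": 1.6, "wx": 0, "wy": 0, "wz": 0, "grip": 3.4},
    {"tx": 0.4, "ty": 0, "tz": 2, "wx": 0, "wy": 0, "wz": 0, "grip": 3.4},
    {"tx": 0.4, "ty": 0, "tz": 2.3, "wx": 0, "wy": 0, "wz": 0, "grip": 3.4},
    {"tx": 0.4, "ty": 0, "tz": 2.5, "wx": 0, "wy": 0, "wz": 0, "grip": 3.4},
    {"tx": 0.4, "ty": 0, "tz": 2.5, "wx": 0, "wy": 0, "wz": 0, "grip": 3.4},
  ],
)

```text
time: 3.78
tool_pos: [0.5821, 0.0892, 0.0766]
tool_rot: [-0.0, 0.632, 0.775, -0.0]
contact_force: [0.4, -0.3, -0.4]
gripper_width: 0.393
```

```bash
cat > look.py <<'E'
import sys
from plant import monitor,grab_frame
from h import *
np.set_printoptions(precision=4,suppress=True)
k=sys.argv[1]
s=monitor.state();print(s["time"],s["tool_pos"],s["contact_force"],s["ft_torque"])
f=grab_frame("wrist");np.save(f"wrist{k}.npy",f,allow_pickle=True)
a=f["color"][130:330,190:430];cv2.imwrite(f"pics/wrist{k}z.png",cv2.resize(a[:,:,::-1],None,fx=3,fy=3,interpolation=cv2.INTER_CUBIC))
f=grab_frame("scene");np.save(f"scene{k}.npy",f,allow_pickle=True)
a=f["color"][140:240,270:390];cv2.imwrite(f"pics/scene{k}z.png",cv2.resize(a[:,:,::-1],None,fx=6,fy=6,interpolation=cv2.INTER_CUBIC))
E
python3 look.py 3
```

```text
3.7833 [0.5821 0.0892 0.0766] [ 0.3585 -0.2708 -0.4034] [ 0.0064  0.0116 -0.0239]
```

View pics/wrist3z.png

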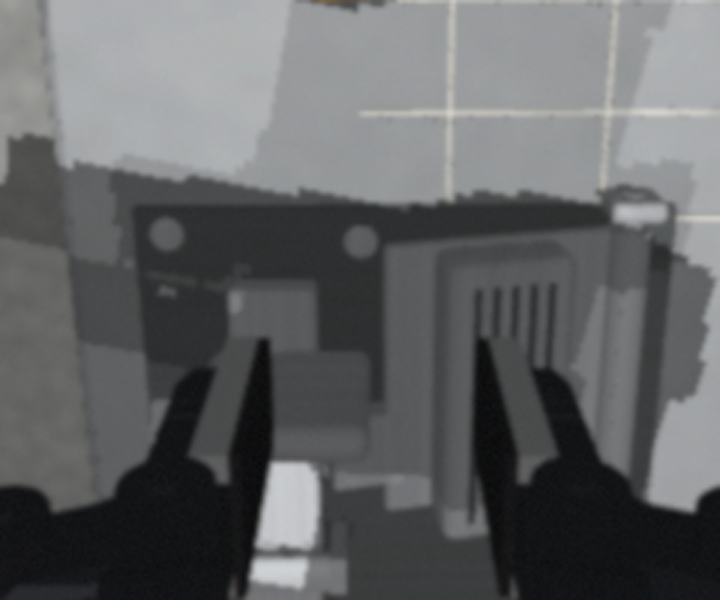

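View pics/scene3z.png

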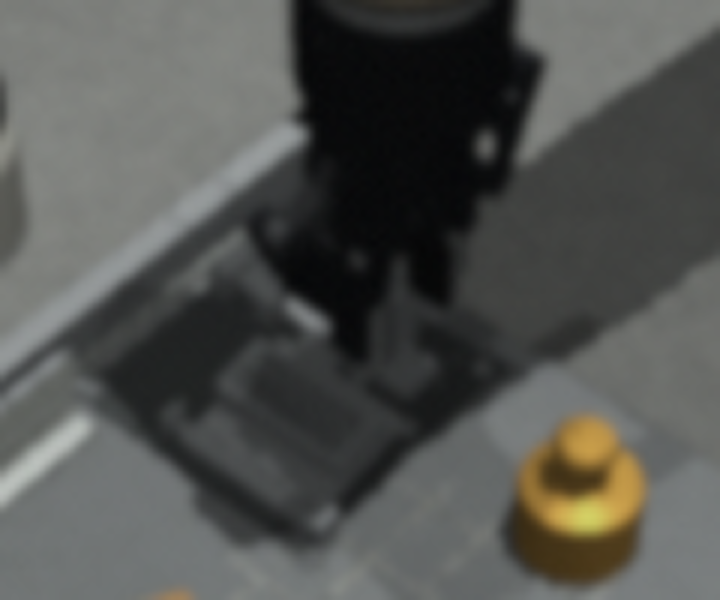

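step_arm(
  series=[
    {"tx": 0, "ty": 0, "tz": 0.4, "wx": 0, "wy": 0, "wz": 0, "grip": 3.4},
    {"tx": 0, "ty": 0, "tz": 0.8, "wx": 0, "wy": 0, "wz": 0, "grip": 3.4},
    {"tx": 0, "ty": 0, "tz": 1.2, "wx": 0, "wy": 0, "wz": 0, "grip": 3.4},
    {"tx": 0, "ty": 0, "tz": 1.5, "wx": 0, "wy": 0, "wz": 0, "grip": 3.4},
    {"tx": 0, "ty": 0, "tz": 1.8, "wx": 0, "wy": 0, "wz": 0, "grip": 3.4},
    {"tx": 0, "ty": 0, "tz": 2.1, "wx": 0, "wy": 0, "wz": 0, "grip": 3.4},
    {"tx": 0, "ty": 0, "tz": 2.4, "wx": 0, "wy": 0, "wz": 0, "grip": 3.4},
    {"tx": 0, "ty": 0, "tz": 2.6, "wx": 0, "wy": 0, "wz": 0, "grip": 3.4},
    {"tx": 0, "ty": 0, "tz": 2.6, "wx": 0, "wy": 0, "wz": 0, "grip": 3.4},
    {"tx": 0, "ty": 0, "tz": 2.6, "wx": 0, "wy": 0, "wz": 0, "grip": 3.4},
  ],
)

```text
time: 4.72
tool_pos: [0.5825, 0.0893, 0.0512]
tool_rot: [-0.0, 0.632, 0.775, -0.0]
contact_force: [-0.6, 0.5, -0.2]
gripper_width: 0.398
```

```bash
python3 look.py 4
```

```text
4.7167 [0.5825 0.0893 0.0512] [-0.6322  0.5386 -0.16  ] [ 0.0014 -0.0195  0.024 ]
```

View pics/wrist4z.png

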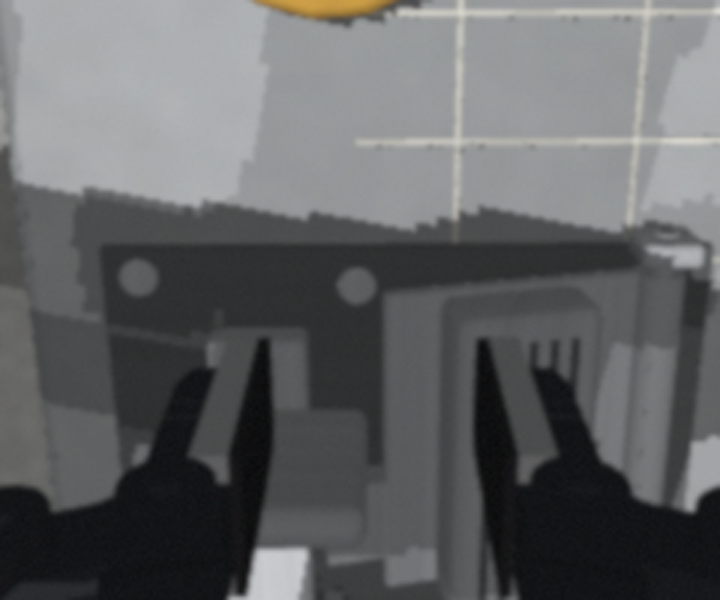

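View pics/scene4z.png

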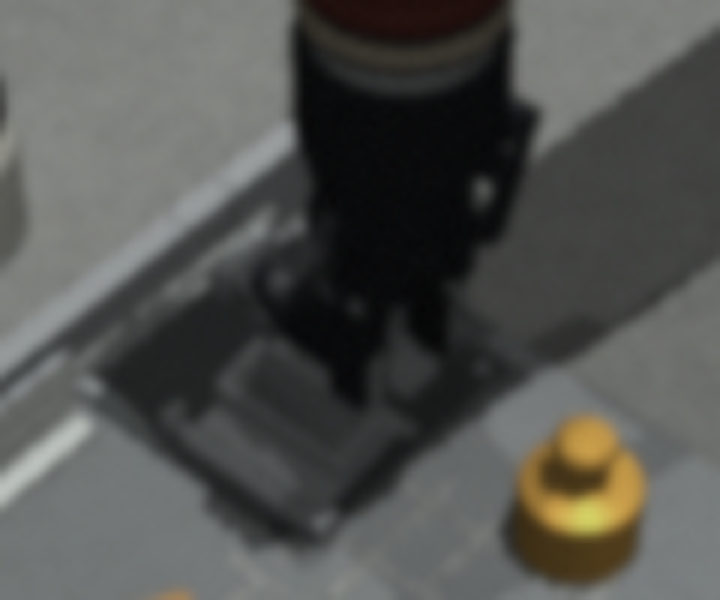

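step_arm(
  series=[
    {"tx": 0, "ty": 0, "tz": 0.3, "wx": 0, "wy": 0, "wz": 0, "grip": 3.4},
    {"tx": 0, "ty": 0, "tz": 0.6, "wx": 0, "wy": 0, "wz": 0, "grip": 3.4},
    {"tx": 0, "ty": 0, "tz": 0.8, "wx": 0, "wy": 0, "wz": 0, "grip": 3.4},
    {"tx": 0, "ty": 0, "tz": 1.0, "wx": 0, "wy": 0, "wz": 0, "grip": 3.4},
    {"tx": 0, "ty": 0, "tz": 1.1, "wx": 0, "wy": 0, "wz": 0, "grip": 3.4},
    {"tx": 0, "ty": 0, "tz": 1.2, "wx": 0, "wy": 0, "wz": 0, "grip": 3.4},
    {"tx": 0, "ty": 0, "tz": 1.3, "wx": 0, "wy": 0, "wz": 0, "grip": 3.4},
    {"tx": 0, "ty": 0, "tz": 1.4, "wx": 0, "wy": 0, "wz": 0, "grip": 3.4},
    {"tx": 0, "ty": 0, "tz": 1.4, "wx": 0, "wy": 0, "wz": 0, "grip": 3.4},
    {"tx": 0, "ty": 0, "tz": 1.4, "wx": 0, "wy": 0, "wz": 0, "grip": 3.4},
  ],
)

```text
time: 5.65
tool_pos: [0.5826, 0.0892, 0.0381]
tool_rot: [-0.0, 0.632, 0.775, -0.0]
contact_force: [-4.5, -1.0, 6.4]
gripper_width: 0.4
```

```bash
python3 look.py 5
```

```text
5.65 [0.5826 0.0892 0.0381] [-4.4666 -0.9725  6.3913] [-0.0521  0.5615  0.0389]
```

View pics/scene5z.png

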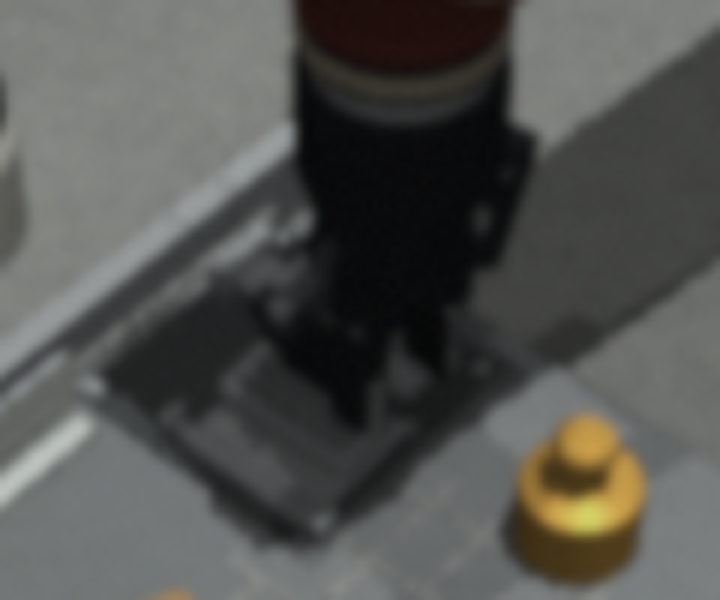

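step_arm(
  series=[
    {"tx": 0, "ty": 0, "tz": 0.05, "wx": 0, "wy": 0, "wz": 0, "grip": 3.4},
    {"tx": 0, "ty": 0, "tz": 0.1, "wx": 0, "wy": 0, "wz": 0, "grip": 3.4},
    {"tx": 0, "ty": 0, "tz": 0.15, "wx": 0, "wy": 0, "wz": 0, "grip": 3.4},
    {"tx": 0, "ty": 0, "tz": 0.2, "wx": 0, "wy": 0, "wz": 0, "grip": 3.4},
    {"tx": 0, "ty": 0, "tz": 0.25, "wx": 0, "wy": 0, "wz": 0, "grip": 3.4},
    {"tx": 0, "ty": 0, "tz": 0.3, "wx": 0, "wy": 0, "wz": 0, "grip": 3.4},
    {"tx": 0, "ty": 0, "tz": 0.35, "wx": 0, "wy": 0, "wz": 0, "grip": 3.4},
    {"tx": 0, "ty": 0, "tz": 0.4, "wx": 0, "wy": 0, "wz": 0, "grip": 3.4},
    {"tx": 0, "ty": 0, "tz": 0.4, "wx": 0, "wy": 0, "wz": 0, "grip": 3.4},
    {"tx": 0, "ty": 0, "tz": 0.4, "wx": 0, "wy": 0, "wz": 0, "grip": 3.4},
  ],
)

```text
time: 6.58
tool_pos: [0.5815, 0.089, 0.0342]
tool_rot: [-0.001, 0.632, 0.775, -0.001]
contact_force: [-7.6, -1.9, 10.5]
gripper_width: 0.398
```

step_arm(
  series=[
    {"tx": 0, "ty": 0, "tz": 0.05, "wx": 0, "wy": 0, "wz": 0, "grip": 3.4},
    {"tx": 0, "ty": 0, "tz": 0.1, "wx": 0, "wy": 0, "wz": 0, "grip": 3.4},
    {"tx": 0, "ty": 0, "tz": 0.1, "wx": 0, "wy": 0, "wz": 0, "grip": 3.4},
    {"tx": 0, "ty": 0, "tz": 0.15, "wx": 0, "wy": 0, "wz": 0, "grip": 3.4},
    {"tx": 0, "ty": 0, "tz": 0.15, "wx": 0, "wy": 0, "wz": 0, "grip": 3.4},
    {"tx": 0, "ty": 0, "tz": 0.2, "wx": 0, "wy": 0, "wz": 0, "grip": 3.4},
    {"tx": 0, "ty": 0, "tz": 0.2, "wx": 0, "wy": 0, "wz": 0, "grip": 3.4},
    {"tx": 0, "ty": 0, "tz": 0.2, "wx": 0, "wy": 0, "wz": 0, "grip": 3.4},
    {"tx": 0, "ty": 0, "tz": 0.2, "wx": 0, "wy": 0, "wz": 0, "grip": 3.4},
    {"tx": 0, "ty": 0, "tz": 0.2, "wx": 0, "wy": 0, "wz": 0, "grip": 3.4},
  ],
)

```text
time: 7.42
tool_pos: [0.5817, 0.0891, 0.0339]
tool_rot: [-0.001, 0.632, 0.775, -0.001]
contact_force: [-12.8, -1.6, 16.5]
gripper_width: 0.397
```

```bash
python3 look.py 6
```

```text
7.4167 [0.5817 0.0891 0.0339] [-12.7992  -1.625   16.5035] [-0.1907  1.8652 -0.0089]
```

View pics/wrist6z.png

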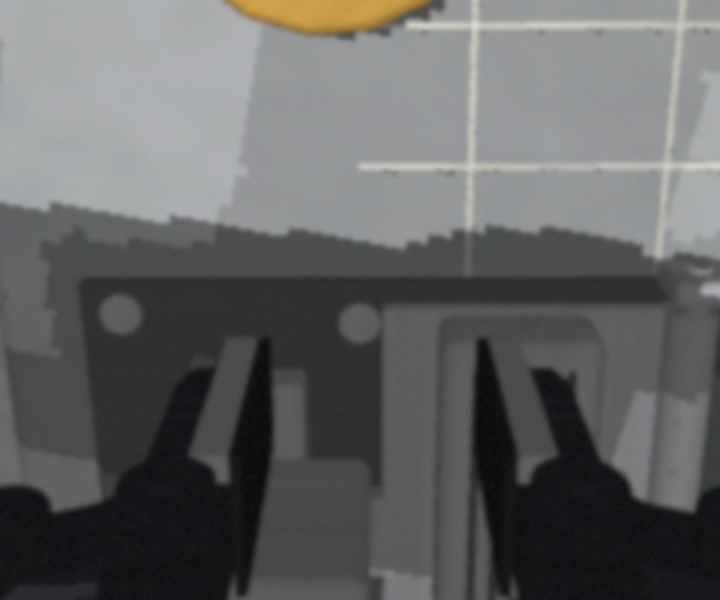

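View pics/scene6z.png

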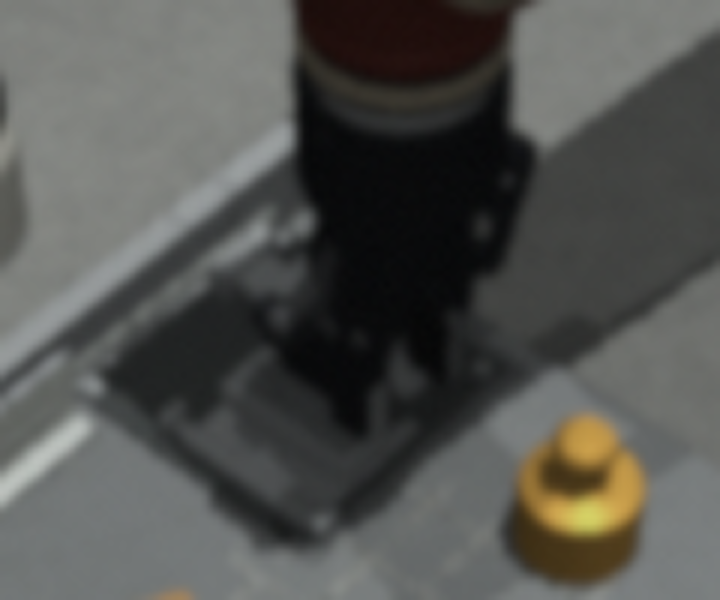

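step_arm(
  series=[
    {"tx": -0.2, "ty": -0.1, "tz": 0, "wx": 0, "wy": 0, "wz": 0, "grip": 3.4},
    {"tx": -0.4, "ty": -0.2, "tz": 0, "wx": 0, "wy": 0, "wz": 0, "grip": 3.4},
    {"tx": -0.6, "ty": -0.2, "tz": 0, "wx": 0, "wy": 0, "wz": 0, "grip": 3.4},
    {"tx": -0.8, "ty": -0.2, "tz": 0, "wx": 0, "wy": 0, "wz": 0, "grip": 3.4},
    {"tx": -1.0, "ty": -0.2, "tz": 0, "wx": 0, "wy": 0, "wz": 0, "grip": 3.4},
    {"tx": -1.2, "ty": -0.2, "tz": 0, "wx": 0, "wy": 0, "wz": 0, "grip": 3.4},
    {"tx": -1.4, "ty": -0.2, "tz": 0, "wx": 0, "wy": 0, "wz": 0, "grip": 3.4},
    {"tx": -1.6, "ty": -0.2, "tz": 0, "wx": 0, "wy": 0, "wz": 0, "grip": 3.4},
    {"tx": -1.8, "ty": -0.2, "tz": 0, "wx": 0, "wy": 0, "wz": 0, "grip": 3.4},
    {"tx": -2.0, "ty": -0.2, "tz": 0, "wx": 0, "wy": 0, "wz": 0, "grip": 3.4},
  ],
)

```text
time: 8.35
tool_pos: [0.5865, 0.0725, 0.0341]
tool_rot: [-0.0, 0.632, 0.775, 0.004]
contact_force: [-2.9, 9.6, 10.8]
gripper_width: 0.399
```

```bash
python3 look.py 7
```

```text
8.35 [0.5865 0.0725 0.0341] [-2.8839  9.5748 10.7824] [1.6624 0.2664 0.0665]
```

View pics/wrist7z.png

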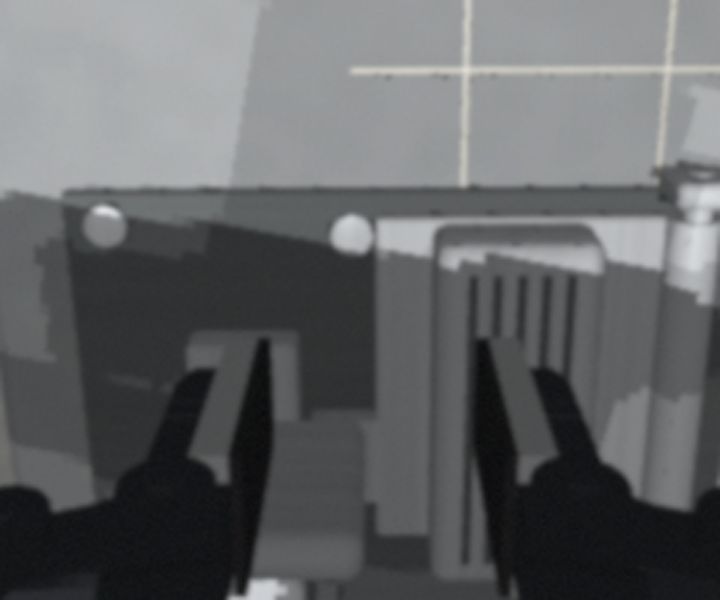

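View pics/scene7z.png

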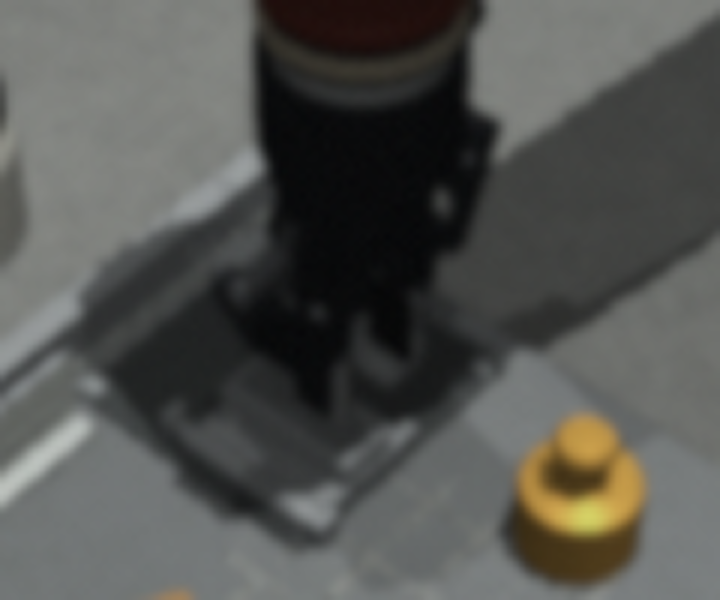

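step_arm(
  series=[
    {"tx": -0.25, "ty": 0, "tz": 0.05, "wx": 0, "wy": 0, "wz": 0, "grip": 3.4},
    {"tx": -0.5, "ty": 0, "tz": 0.05, "wx": 0, "wy": 0, "wz": 0, "grip": 3.4},
    {"tx": -0.75, "ty": 0, "tz": 0.05, "wx": 0, "wy": 0, "wz": 0, "grip": 3.4},
    {"tx": -1.0, "ty": 0, "tz": 0.05, "wx": 0, "wy": 0, "wz": 0, "grip": 3.4},
    {"tx": -1.25, "ty": 0, "tz": 0.05, "wx": 0, "wy": 0, "wz": 0, "grip": 3.4},
    {"tx": -1.5, "ty": 0, "tz": 0.05, "wx": 0, "wy": 0, "wz": 0, "grip": 3.4},
    {"tx": -1.75, "ty": 0, "tz": 0.05, "wx": 0, "wy": 0, "wz": 0, "grip": 3.4},
    {"tx": -2.0, "ty": 0, "tz": 0.05, "wx": 0, "wy": 0, "wz": 0, "grip": 3.4},
    {"tx": -2.2, "ty": 0, "tz": 0.05, "wx": 0, "wy": 0, "wz": 0, "grip": 3.4},
    {"tx": -2.4, "ty": 0, "tz": 0.05, "wx": 0, "wy": 0, "wz": 0, "grip": 3.4},
  ],
)

```text
time: 9.28
tool_pos: [0.5916, 0.0491, 0.034]
tool_rot: [-0.0, 0.632, 0.775, 0.004]
contact_force: [-3.6, 11.0, 11.3]
gripper_width: 0.402
```

```bash
python3 look.py 8
```

```text
9.2833 [0.5916 0.0491 0.034 ] [-3.6406 10.9526 11.2621] [1.6901 0.3243 0.0703]
```

View pics/wrist8z.png

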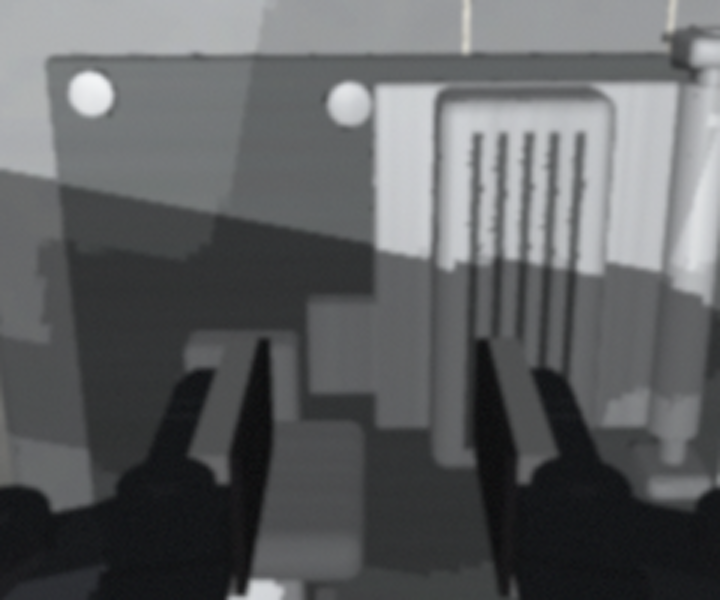

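View pics/scene8z.png

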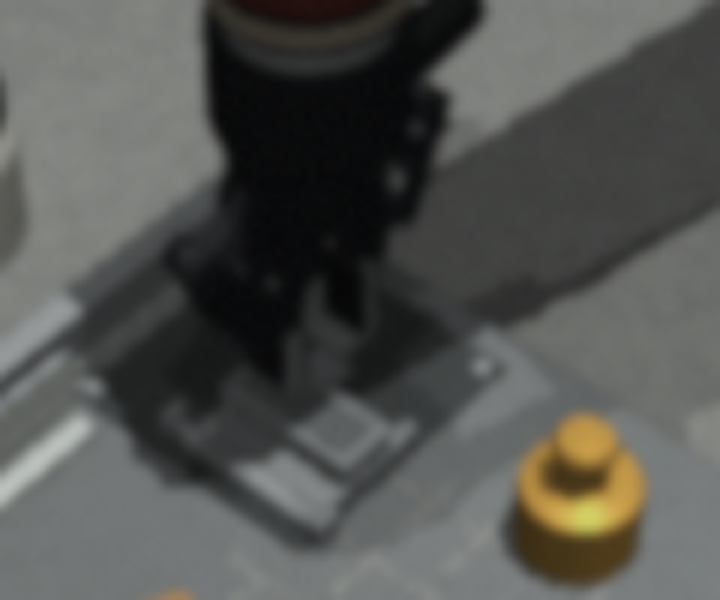

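step_arm(
  series=[
    {"tx": -0.1, "ty": 0, "tz": 0, "wx": 0, "wy": 0, "wz": 0, "grip": 3.4},
    {"tx": -0.2, "ty": 0, "tz": 0, "wx": 0, "wy": 0, "wz": 0, "grip": 3.4},
    {"tx": -0.3, "ty": 0, "tz": 0, "wx": 0, "wy": 0, "wz": 0, "grip": 3.4},
    {"tx": -0.4, "ty": 0, "tz": 0, "wx": 0, "wy": 0, "wz": 0, "grip": 3.4},
    {"tx": -0.5, "ty": 0, "tz": 0, "wx": 0, "wy": 0, "wz": 0, "grip": 3.4},
    {"tx": -0.6, "ty": 0, "tz": 0, "wx": 0, "wy": 0, "wz": 0, "grip": 3.4},
    {"tx": -0.7, "ty": 0, "tz": 0, "wx": 0, "wy": 0, "wz": 0, "grip": 3.4},
    {"tx": -0.8, "ty": 0, "tz": 0, "wx": 0, "wy": 0, "wz": 0, "grip": 3.4},
    {"tx": -0.8, "ty": 0, "tz": 0, "wx": 0, "wy": 0, "wz": 0, "grip": 3.4},
    {"tx": -0.8, "ty": 0, "tz": 0, "wx": 0, "wy": 0, "wz": 0, "grip": 3.4},
  ],
)

```text
time: 10.22
tool_pos: [0.592, 0.0472, 0.034]
tool_rot: [-0.005, 0.632, 0.775, 0.007]
contact_force: [-7.1, 28.4, 15.9]
gripper_width: 0.401
```

```bash
python3 look.py 9
```

```text
10.2167 [0.592  0.0472 0.034 ] [-7.0523 28.355  15.912 ] [ 4.4037  0.9699 -0.3044]
```

View pics/wrist9z.png

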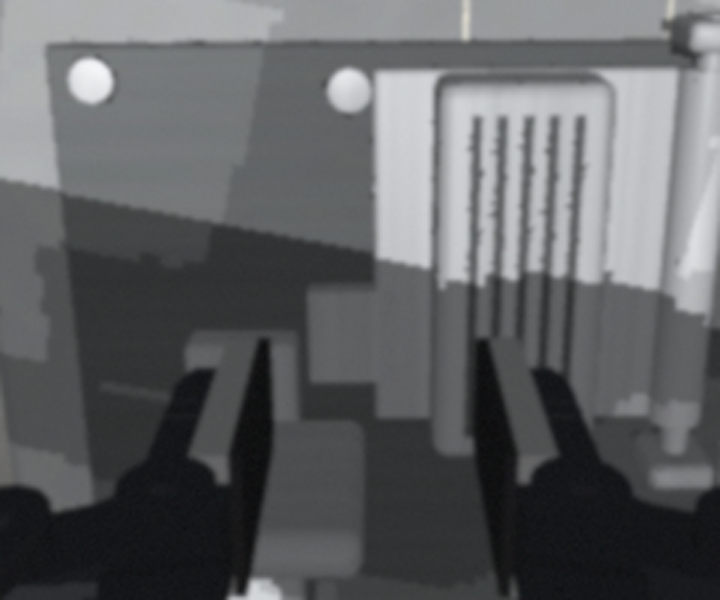

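step_arm(
  series=[
    {"tx": 0.2, "ty": 0, "tz": 0, "wx": 0, "wy": 0, "wz": 0, "grip": 3.4},
    {"tx": 0.4, "ty": 0, "tz": 0, "wx": 0, "wy": 0, "wz": 0, "grip": 3.4},
    {"tx": 0.6, "ty": 0, "tz": 0, "wx": 0, "wy": 0, "wz": 0, "grip": 3.4},
    {"tx": 0.7, "ty": 0, "tz": 0, "wx": 0, "wy": 0, "wz": 0, "grip": 3.4},
    {"tx": 0.7, "ty": 0, "tz": -0.3, "wx": 0, "wy": 0, "wz": 0, "grip": 3.4},
    {"tx": 0.7, "ty": 0, "tz": -0.7, "wx": 0, "wy": 0, "wz": 0, "grip": 3.4},
    {"tx": 0.7, "ty": 0, "tz": -1.2, "wx": 0, "wy": 0, "wz": 0, "grip": 3.4},
    {"tx": 0.7, "ty": 0, "tz": -2, "wx": 0, "wy": 0, "wz": 0, "grip": 3.4},
    {"tx": 0.7, "ty": 0, "tz": -3, "wx": 0, "wy": 0, "wz": 0, "grip": 3.4},
    {"tx": 0.7, "ty": 0, "tz": -4, "wx": 0, "wy": 0, "wz": 0, "grip": 3.4},
  ],
)

```text
time: 11.15
tool_pos: [0.5893, 0.0445, 0.0712]
tool_rot: [0.0, 0.632, 0.775, -0.001]
contact_force: [0.1, -0.6, 0.6]
gripper_width: 0.397
```

step_arm(
  series=[
    {"tx": 0, "ty": 0, "tz": -1, "wx": 0, "wy": 0, "wz": 0, "grip": 3.4},
    {"tx": 0, "ty": 0, "tz": -2, "wx": 0, "wy": 0, "wz": 0, "grip": 3.4},
    {"tx": 0, "ty": 0, "tz": -4, "wx": 0, "wy": 0, "wz": 0, "grip": 3.4},
    {"tx": 0, "ty": 0, "tz": -6, "wx": 0, "wy": 0, "wz": 0, "grip": 3.4},
    {"tx": 0, "ty": 0, "tz": -8, "wx": 0, "wy": 0, "wz": 0, "grip": 3.4},
    {"tx": 0, "ty": 0, "tz": -10, "wx": 0, "wy": 0, "wz": 0, "grip": 3.4},
    {"tx": 0, "ty": 0, "tz": -11, "wx": 0, "wy": 0, "wz": 0, "grip": 3.4},
    {"tx": 0, "ty": 0, "tz": -12, "wx": 0, "wy": 0, "wz": 0, "grip": 3.4},
    {"tx": 0, "ty": 0, "tz": -12, "wx": 0, "wy": 0, "wz": 0, "grip": 3.4},
    {"tx": 0, "ty": 0, "tz": -12, "wx": 0, "wy": 0, "wz": 0, "grip": 3.4},
  ],
)

```text
time: 11.98
tool_pos: [0.5897, 0.0447, 0.191]
tool_rot: [0.0, 0.632, 0.775, 0.0]
contact_force: [-0.2, -0.1, -0.8]
gripper_width: 0.394
```

```bash
python3 look.py 10
```

```text
11.9833 [0.5897 0.0447 0.191 ] [-0.2457 -0.142  -0.7946] [ 0.0021 -0.0086 -0.0286]
```

View pics/wrist10z.png

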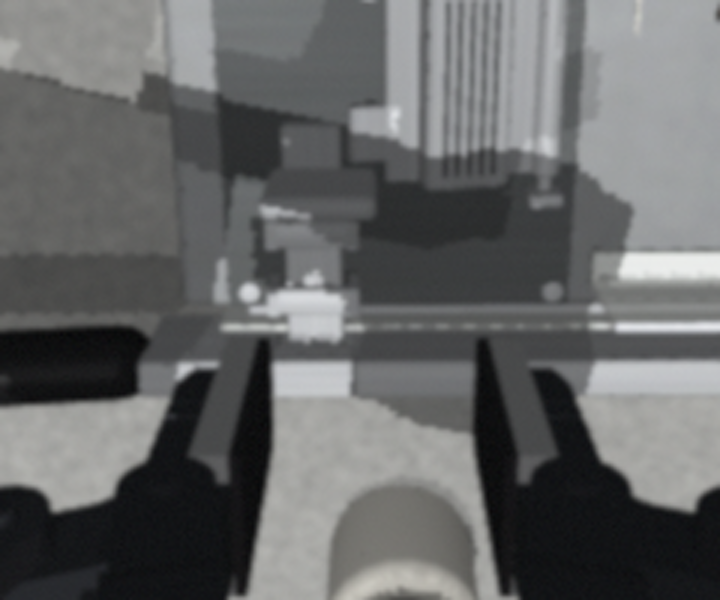

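View pics/scene10z.png

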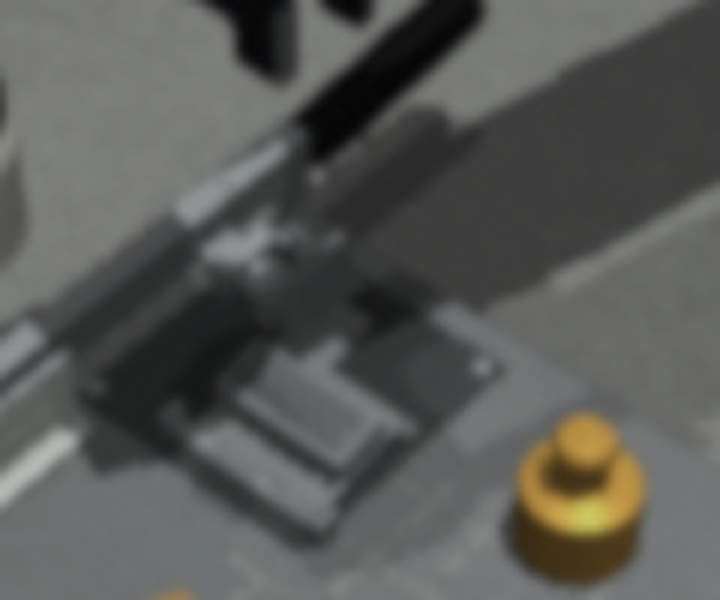

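step_arm(
  series=[
    {"tx": -3, "ty": 0, "tz": 0, "wx": 0, "wy": 0, "wz": 0, "grip": 3.4},
    {"tx": -6, "ty": 0, "tz": 0, "wx": 0, "wy": 0, "wz": 0, "grip": 3.4},
    {"tx": -9, "ty": 0, "tz": 0, "wx": 0, "wy": 0, "wz": 0, "grip": 3.4},
    {"tx": -12, "ty": 0, "tz": 0, "wx": 0, "wy": 0, "wz": 0, "grip": 3.4},
    {"tx": -15, "ty": 0, "tz": 0, "wx": 0, "wy": 0, "wz": 0, "grip": 3.4},
    {"tx": -18, "ty": 0, "tz": 0, "wx": 0, "wy": 0, "wz": 0, "grip": 3.4},
    {"tx": -21, "ty": 0, "tz": 0, "wx": 0, "wy": 0, "wz": 0, "grip": 3.4},
    {"tx": -24, "ty": 0, "tz": 0, "wx": 0, "wy": 0, "wz": 0, "grip": 3.4},
    {"tx": -27, "ty": 0, "tz": 0, "wx": 0, "wy": 0, "wz": 0, "grip": 3.4},
    {"tx": -28, "ty": 0, "tz": 0, "wx": 0, "wy": 0, "wz": 0, "grip": 3.4},
  ],
)

```text
time: 12.92
tool_pos: [0.6454, -0.233, 0.1886]
tool_rot: [-0.001, 0.633, 0.774, -0.001]
contact_force: [-0.2, -0.8, 0.2]
gripper_width: 0.399
```

```bash
python3 - <<'E'
from plant import grab_frame
from h import *
f=grab_frame("top");np.save("top11.npy",f,allow_pickle=True)
cv2.imwrite("pics/top11.png",f["color"][:,:,::-1])
a=f["color"][170:250,280:370];cv2.imwrite("pics/top11z.png",cv2.resize(a[:,:,::-1],None,fx=7,fy=7,interpolation=cv2.INTER_CUBIC))
E
```

```text
(no output)
```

View pics/top11z.png

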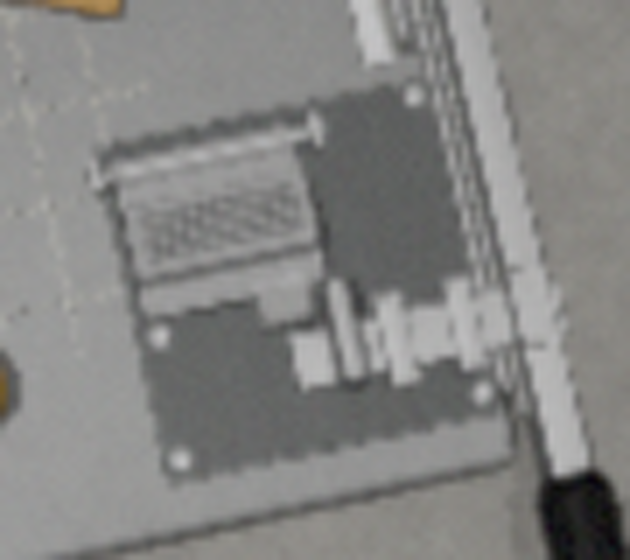

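View pics/top11.png

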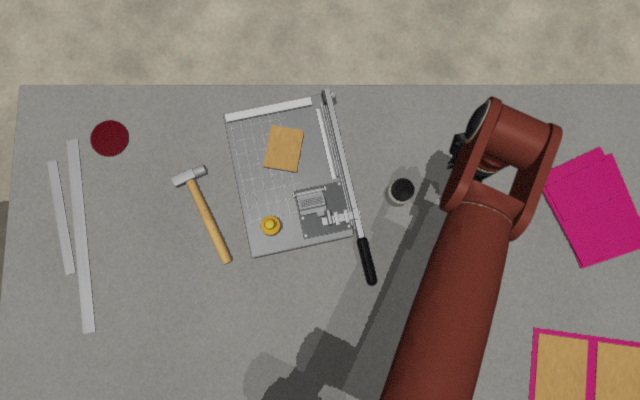

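```bash
python3 - <<'E'
from plant import monitor,manip
from h import *
f=np.load("top11.npy",allow_pickle=True).item()
z=lambda p:[(x/7+280-.43,y/7+170-.43) for x,y in p]
p=ray(f,z([(193,355),(205,412),(290,335),(302,390)]),.057);print("bolt moved",np.linalg.norm((p[2]+p[3]-p[0]-p[1])/2))
a=cv2.imread("pics/top0.png").astype(int);b=cv2.imread("pics/top11.png").astype(int)
d=abs(a-b).max(2)
for n,(x0,x1,y0,y1) in dict(pad=(299,325,195,212),weight=(258,283,213,238),boards=(262,305,122,174),hammer=(170,232,163,265),jar=(385,418,175,207)).items(): print(n,d[y0:y1,x0:x1].mean())
print(monitor.state()["contact_force"]); print(manip.job_done())
E
```

```text
bolt moved 0.034974344310178714
pad 19.884615384615383
weight 20.4784
boards 20.603309481216456
hammer 19.712365591397848
jar 11.366477272727273
[-1.86811636 -0.34193228  0.28258601]
the job is handed in; nothing more can be done
None
```

The trimmer is locked as asked, and the job is handed in at about 13 s of the 35 s allowed.

**What I did:** One fingertip pressed the catch pad onto its stop, with about 11–16 N on the pad. Keeping it down, the other fingertip pushed the thumb piece until the bolt stopped at about 28 N. I then backed off a few millimetres, lifted clear and moved the arm away.

**Last checks:**
- **Bolt:** In the top view it moved 35 mm. It came to rest on a hard stop with its nose in the blade arm's slot. I did not measure where it started, so "fully home" rests on that stop and on the gap of roughly 4 mm between thumb piece and tongue.
- **Catch:** By eye the pad outline is back at its rest position, with the tongue behind the thumb piece.
- **Other things:** The weight, boards, hammer, jar and blade arm look unmoved by eye. The robot touches nothing.

**Checks that failed or disagreed:**
- The before-and-after image difference was useless. Every area, including the untouched ones, changed by about 11–20 grey levels, probably from lighting or shadow changes.
- The wrist and top cameras disagreed by about 6 mm along the bolt.
- At the opening I used, the fingertips sat about 34 mm behind the tool point, well over the stated 13 mm. I set the heights from contact force instead.

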